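# Fit the spray head into the quick coupler

## Task

Pull the sleeve of the quick coupler back until it clicks and stays back by itself, then take the green spray head from the wooden rack and press it upright into the coupler until the sleeve springs fully forward and locks it. Work gently by feel, never ramming the sleeve or the valve against its stop, and let go at the end; leave the black blanking plug, the pot, the jar and the rootstock alone.

Things in the scene. Friction and masses are not known exactly. Their poses are not given: they have to be found in the camera images.
- plate (a point): Centre of the top face of the square steel manifold plate (130x130x12 mm, fixed). A quick coupler stands upright on it, mouth up. The coupler itself is NOT measured: its axis is up to 2 mm off this point in x and y, and its riser adds an unknown h of 0 to 20 mm: find it by touch. Above this point: top of the orange sleeve flange 56 mm + h (sleeve forward), brass mouth rim 86 mm + h
- sleeve (a joint): Sleeve travel, m: 0 forward (up), 0.012 fully back (down), a hard stop. Blue barrel 44 mm diameter, 16 mm tall, above an orange flange of 70 mm diameter, 6 mm thick. Push its ledge down from above (fingers astride the barrel and the 45 mm mouth rim, gap 50 to 62 mm, or on one side) or grip the barrel. Spring: 3 N at first, about 16 N near 4 mm; it then clicks over and stays back at about 0.011
- valve (a joint): How far the black spring valve at the bottom of the bore, 36 mm below the mouth rim, is pressed, m: 0 free, 0.007 a hard stop. 5 N to begin. With the sleeve back, pressing it about 4.5 mm with the spray head's tip (15 to 18 N in all) trips the sleeve, which springs forward and locks. Locked in, it reads about 0.004
- head (a joint): Sideways shift of the coupler's head in its rubber mount along the coupler's own y, m, 0 at rest; it gives up to 5 mm any way sideways at about 0.9 N per mm. Its mouth is a brass funnel 37 mm wide inside, narrowing to a 27 mm bore 10 mm lower
- jaw_a (a joint): Outward travel of one of the two steel jaws in the coupler's bore, m: 0 with the sleeve forward, when they block the bore 23 mm below the rim; 0.0065 with it back, when the bore is free
- spray_grip (a point): Loose spray head, 0.14 to 0.28 kg, upright in one hole of the rack: point on its axis at the middle of the ribbed green grip (30 mm diameter, 38 mm tall); z along its axis, up. The tip of its brass nipple (24 mm diameter, tapered to 20 mm in the last 3 mm, lock groove 12 to 21 mm above the tip) is 71 mm below, its domed brass top 29 mm above. Locked in, this point is 31 mm above the mouth rim
- blank_center (a point): The loose steel blanking plug with a black head (30 mm diameter, 22 mm tall) in the other hole of the rack; the point is at the middle of the black head. Leave it alone
- rack: Wooden rack fixed on the bench, 60 x 160 x 36 mm (x, y, z), origin at the centre of its underside, two holes of 26 mm diameter through to the bench at y = -42 and +42 mm along its own y; the plugs stand in them on the bench surface, and must be lifted at least 40 mm to clear it
- pot: Terracotta pot, loose, 90 mm wide, 80 mm tall, origin at the centre of its underside; leave alone
- sealant: Amber jar with a white cap, loose, 52 mm wide, 110 mm tall, origin at the centre of its underside; leave alone
- rootstock: Piece of dark rootstock lying on the bench, 200 mm long along its y, about 50 mm wide, 20 mm high; leave alone
- mount (a joint): How far the coupler's rubber mount is squashed downwards, m, 0 at rest. It yields from 3 N on, by 1 mm per 8 N; squashed more than 3.5 mm (about 30 N of downward push on the sleeve, jaws or valve) it is damaged
There are look-alikes about, which are no part of the job. What is shaped like the part that bears spray_grip but orange or pink is not meant.

How it is judged:
On the way, in this order (a step that is already met when the one before it is completed fails the run):
1. the sleeve is pulled back and stays back by itself, untouched (value of joint sleeve above 0.008 m and contact force between sleeve and the fingers below 0.5 N), for 0.2 s.
2. the spray head is in the bore on the valve and the sleeve has sprung forward over it (value of joint sleeve below 0.002 m and value of joint valve above 0.003 m and horizontal distance between spray_grip and plate below 0.015 m), for 0.2 s.
At the end, for the whole second after the job is handed in: the spray head stands locked in the coupler: sleeve within 2 mm of fully forward, valve held down more than 3 mm, head over the plate's centre within 15 mm, upright within 7 degrees and at rest; the blanking plug, pot, jar and rootstock within 25 mm of where they began (all of step 2 and angle between spray_grip's own z axis and vertical below 0.12 rad and linear speed of spray_head below 0.02 m/s); the robot touches nothing.
It fails at once if the coupler is rammed: its rubber mount is squashed more than 3.5 mm (about 30 N) (value of joint mount above 0.0035 m).
It fails at once if the blanking plug is moved more than 25 mm (distance of blank_center from where it was at the start of the episode above 0.025 m).
It fails at once if the pot, the jar or the rootstock is moved more than 25 mm (distance of any of pot, sealant, rootstock from where it was at the start of the episode above 0.025 m).
It also fails if it takes over 59 s, if anything falls off the work surface, if the arm or the gripper's body presses on something with over 40 N, if the wrist force passes 120 N, or if a joint passes its speed limit or range.

## Robot

A 6-joint arm with a two-finger parallel gripper is mounted at the origin on the work surface. World frame = base frame: x ahead of the robot, y to its left, z up, the work surface at z = 0. Lengths are in m, angles in rad, forces in N, time in s.
With the tool pointing down it reaches from about 0.375 to 0.9 m from the base axis. Payload 3.1 kg.
Tool frame: the origin (TCP) lies at the very end of the fingers, on their centre line; the grasp point (between the pads) lies 19 mm behind it; z points along the fingers, y is the direction in which the jaws open and shut (so a half turn about z gives the same grasp; the last joint's range is limited). The gripper opens to 85 mm and grips with 20 to 120 N. Pads are 22 mm wide; open, the fingers measure 114 mm over their backs; the gripper's body (76 mm by 85 mm) begins 54 mm behind the grasp point. The pads swing forward as they close: fully open they stand 13 mm farther back than shut.
Start: joints at [-1.415, 0.527, 1.433, -0, 1.181, -0.178], TCP at [0.205, -0.59, 0.231] pointing down, gripper open.
Joint ranges: [-3.08, 3.08], [-0.75, 2.2], [0.22, 2.44], [-1.43, 4.57], [0, 2.65], [-2.85, 2.85]. Speed limits (rad/s): [2.79, 2.79, 3.14, 3.14, 3.14, 3.14].

## Interface

Orientations are given as a unit quaternion [x, y, z, w].
In Python, from station import manip gives the robot as it stands. The module is installed in compiled form; this text tells all that it offers.
- The arm moves only by the tool send_rows, never from a script. Its argument "commands" is a list of rows, each an object with "delta_pos": the shift along the world's x, y, z in cm, a list of three; "yaw": the turn about the world's z in rad. A call has 1 to 10 rows; each row shifts and turns the pose as measured when the row begins; what a row does not reach is not made up. A row lasts 1/8 s, in which the tool goes at most 62.5 mm and 10.7 degrees, less where a joint would pass 70% of its speed; a pose out of reach is approached as far as the arm can. A call is refused whole if a number of a shift passes 6.25 or a number of a turn 0.188, either way. A call with a gripper value outside its range is refused whole. "grip" is the closure, from -1 (fully open) to 1 (shut), set as the call begins (left out, the last holds). The fingers move at their own pace and stop on an object; "force" is the grip in N (left out, the last holds). Time passes only in rows, so rows that do not move let the fingers close. It gives the time, the measured TCP pose, the force and the opening at its end, in the units of the state.
- manip.sense(): the state, without advancing time (a new reading comes with each control period).
- manip.snapshot(name): name is "scene" or "top"; returns the picture (400x640x3 uint8, blue, green, red); there is no depth.
- manip.get_calibration(name): a dict with "fx", "fy", "cx", "cy" (pixels), "world_to_cam" (4x4, takes a point from world to camera coordinates). Camera axes: x right, y down, z forward; pixel columns grow to the right and rows downward; lengths in m; the calibration is good to about 2 mm. A picture is of the moment at which its call begins. get_calibration takes no time and is no camera call.
- manip.sign_off(): hands the job in, once; it reports no verdict.
The state is a dict: "t": time; "q": joint angles; "qd": joint speeds; "tau": joint torques, N m; "tcp_pos": TCP position; "tool_rot": TCP orientation; "force": force on the tool from outside, world axes, zero at the start; "ft_torque": the same for the moment, N m; "finger_gap": opening from 0.0 (shut) to 1.0 (fully open).
Only numpy, scipy, OpenCV 4.12 (cv2) and the standard library are available. Lean on these libraries where they do the work, as an engineer would, in place of code of your own. Each camera call takes 0.05 s, during which the arm holds its last target. There are 200 camera calls.

## Working session

There is one attempt and no reset: what is moved stays moved. The work goes in short steps, Python scripts to look and compute and a tool call to move; the robot and the scene stay as the last step left them, time stands still between calls to the robot, and variables do not carry over. Pictures are saved under pics/ and viewed, about 8 in all and at most 12, crops included, and the job is handed in when it is done.

Besides the shell and the picture viewer there is one more tool, called after "Call:" as name(argument=value, ...) on one line, values as JSON. send_rows: Moves the arm, as the interface text tells. Its arguments: {"type":"object","properties":{"commands":{"type":"array","items":{"type":"object","properties":{"delta_pos":{"type":"array","items":{"type":"number"}},"yaw":{"type":"number"}}}},"grip":{"type":"number"},"force":{"type":"number"}},"required":["commands"]}

```bash
mkdir -p pics
python3 - <<'E'
from station import manip
import cv2,numpy as np
for n in("scene","top"):
    im=manip.snapshot(n);cv2.imwrite(f"pics/{n}0.png",im)
    c=manip.get_calibration(n);print(n,c["fx"],c["cx"],c["cy"],np.round(c["world_to_cam"],4).tolist())
s=manip.sense();print({k:np.round(v,3).tolist() for k,v in s.items()})
E
```

```text
scene 410.6373763553943 313.3292392324254 197.78550657987466 [[-0.2372, 0.9715, -0.0012, 0.1719], [0.6829, 0.1658, -0.7115, -0.3185], [-0.691, -0.1696, -0.7027, 1.3142], [0.0, 0.0, 0.0, 1.0]]
top 402.2152045664241 322.89825516552526 196.75757571544344 [[0.0258, -0.9994, -0.0246, -0.0461], [-0.9933, -0.0229, -0.1136, 0.6018], [0.113, 0.0274, -0.9932, 1.0185], [0.0, 0.0, 0.0, 1.0]]
{'t': 0.1, 'q': [-1.416, 0.528, 1.434, 0.0, 1.181, -0.179], 'qd': [-0.001, -0.002, -0.002, -0.002, 0.001, 0.001], 'tau': [0.0, -44.33, -17.859, -0.0, 0.004, 0.0], 'tcp_pos': [0.205, -0.59, 0.23], 'tool_rot': [0.986, 0.166, 0.0, -0.001], 'force': [-0.28, 0.383, -0.241], 'ft_torque': [-0.03, 0.032, 0.007], 'finger_gap': 1.003}
```

View pics/scene0.png

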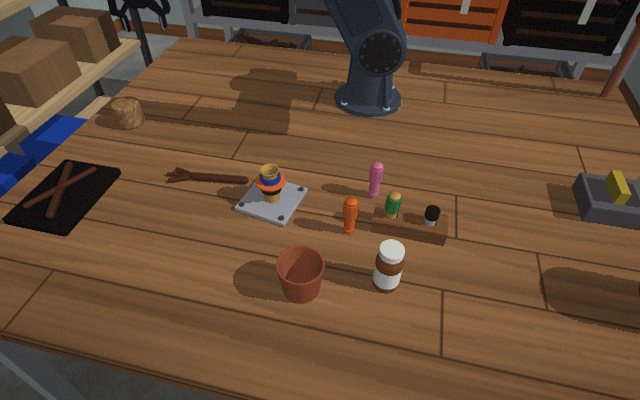

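View pics/top0.png

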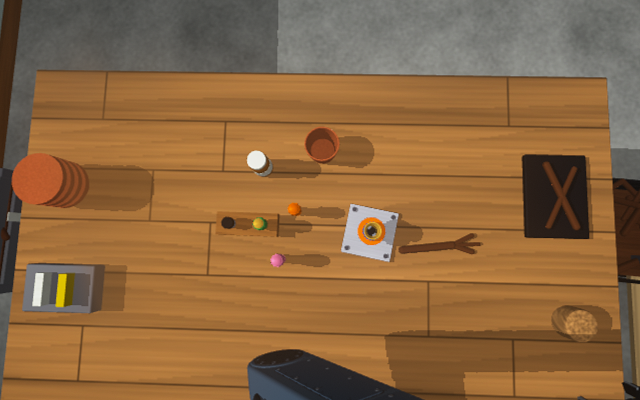

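The scene view shows the plate and coupler at about (270,190), the green spray head at (393,205), black plug (432,215), decoys orange (350,215) and pink (376,180), pot (301,275) and jar (389,267). In the top view, coupler is at (371,231), green head (260,224), plug (228,222), decoys (294,209) and (277,260), jar (259,162), pot (322,145) and rootstock (440,245).

```bash
cat > h.py <<'E'
import cv2,numpy as np
from station import manip
C={n:manip.get_calibration(n) for n in("scene","top")}
def P(n):
    c=C[n];K=np.array([[c["fx"],0,c["cx"]],[0,c["fy"],c["cy"]],[0,0,1]]);return K@np.array(c["world_to_cam"])[:3]
def proj(n,X):
    p=P(n)@np.r_[X,1];return p[:2]/p[2]
def tri(a,b):
    X=cv2.triangulatePoints(P("scene"),P("top"),np.float64(a).reshape(2,1),np.float64(b).reshape(2,1)).ravel();X=X[:3]/X[3]
    return X, np.linalg.norm(proj("scene",X)-a),np.linalg.norm(proj("top",X)-b)
def ray(n,uv,z):
    M=P(n);H=np.c_[M[:,0],M[:,1],M[:,2]*z+M[:,3]];p=np.linalg.solve(H,[*uv,1]);return p[:2]/p[2]
def blobs(im,lo,hi,roi,amin=15):
    x0,y0,x1,y1=roi;m=cv2.inRange(cv2.cvtColor(im[y0:y1,x0:x1],cv2.COLOR_BGR2HSV),np.array(lo),np.array(hi))
    n,l,s,c=cv2.connectedComponentsWithStats(m)
    return [(np.round(c[i]+[x0,y0],1).tolist(),(s[i,:4]+[x0,y0,0,0]).tolist(),int(s[i,4])) for i in range(1,n) if s[i,4]>=amin]
E
python3 - <<'E'
from h import *
S=cv2.imread("pics/scene0.png");T=cv2.imread("pics/top0.png")
for nm,im,r in(("s",S,(340,150,470,260)),("t",T,(205,195,320,280))):
    print(nm,"green",blobs(im,(38,70,30),(90,255,255),r)); print(nm,"black",blobs(im,(0,0,0),(180,120,45),r))
    print(nm,"brass",blobs(im,(20,110,60),(35,255,255),r))
for nm,im,r in(("s",S,(225,150,320,230)),("t",T,(330,195,410,270))):
    print(nm,"grey",blobs(im,(0,0,110),(180,60,255),r,60)); print(nm,"orange",blobs(im,(3,180,120),(15,255,255),r)); print(nm,"blue",blobs(im,(100,120,40),(130,255,255),r))
    print(nm,"brass",blobs(im,(17,110,60),(35,255,255),r))
    x0,y0,x1,y1=r
    m=cv2.inRange(cv2.cvtColor(im[y0:y1,x0:x1],cv2.COLOR_BGR2HSV),(0,0,110),(180,60,255))
    c=np.vstack([k for k in cv2.findContours(m,0,2)[0] if cv2.contourArea(k)>30]);h=cv2.convexHull(c)
    q=cv2.approxPolyN(h,4).reshape(-1,2)+[x0,y0];print("quad",q.tolist())
    for z in(0.0,.012): 
        w=np.array([ray({"s":"scene","t":"top"}[nm],p,z) for p in q]);print(z,w.round(3).tolist(),w.mean(0).round(4))
a=cv2.resize(S[140:260,220:460],None,fx=3,fy=3,interpolation=2);b=cv2.resize(T[180:280,200:440],None,fx=3,fy=3,interpolation=2)
cv2.imwrite("pics/c1.png",np.vstack([a,b])[:, :800][:660])
cv2.imwrite("pics/c1.png",cv2.resize(np.vstack([a,b]),None,fx=.9,fy=.9))
E
```

```text
s green [([392.4, 205.5], [385, 195, 17, 19], 211)]
s black [([432.2, 212.5], [425, 206, 15, 15], 163)]
s brass [([392.8, 215.2], [389, 214, 8, 5], 15)]
t green [([262.4, 224.7], [254, 217, 13, 13], 50)]
t black []
t brass [([257.4, 222.6], [252, 217, 12, 12], 90)]
s grey [([277.4, 204.3], [235, 181, 73, 46], 1285)]
s orange [([270.8, 184.0], [256, 173, 30, 18], 202)]
s blue [([269.9, 180.3], [260, 173, 20, 13], 114)]
s brass [([269.2, 170.6], [260, 163, 19, 17], 239), ([271.9, 197.9], [265, 193, 15, 10], 101)]
quad [[309, 188], [284, 226], [230, 207], [286, 181]]
0.0 [[0.45, -0.078], [0.585, -0.102], [0.557, -0.244], [0.439, -0.141]] [ 0.5077 -0.1412]
0.012 [[0.462, -0.075], [0.595, -0.099], [0.568, -0.237], [0.451, -0.136]] [ 0.519  -0.1369]
t grey [([368.9, 232.9], [341, 204, 58, 58], 1759)]
t orange [([371.2, 230.6], [358, 218, 27, 27], 259)]
t blue []
t brass [([373.2, 230.1], [364, 222, 18, 18], 177)]
quad [[398, 213], [389, 262], [340, 251], [350, 203]]
0.0 [[0.568, -0.233], [0.437, -0.21], [0.463, -0.08], [0.591, -0.104]] [ 0.5147 -0.1564]
0.012 [[0.567, -0.231], [0.438, -0.208], [0.463, -0.079], [0.59, -0.103]] [ 0.5144 -0.1554]
```

View pics/c1.png

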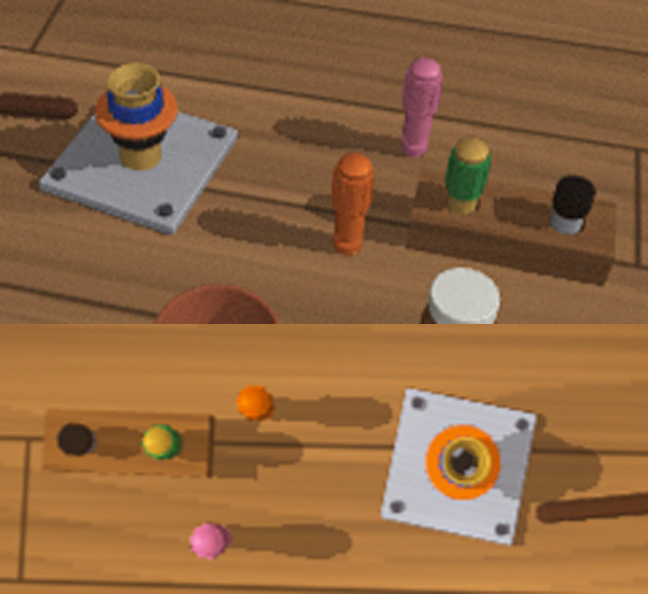

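Run:
```python
from h import *
r=lambda v:np.round(v,4).tolist()
print("rim",tri((269.6,168.9),(373,231)))
print("flange",tri((270.6,180),(371.3,231.3)))
print("dome",tri((395.2,194.5),(258.5,223.2)))
print("spray axis by green bands: top view bbox of whole, scene grip centre")
print(" scene green mid@.071",r(ray("scene",(393.2,205.5),.071)), "top@.085",r(ray("top",(259.5,223.7),.085)),"top@.1",r(ray("top",(258.3,223),.1)))
print("plug",tri((432.5,208),(228,222.5)))
print("plate corners",tri((307.8,188.1),(350,203)) , tri((307.8,188.1),(340,251)),tri((284,224.8),(350,203)),tri((235.6,208.9),(398,213)))
T={"orange":((351,196),(294,209)),"pink":((376.5,163),(277,260)),"jarcap":((391.5,248),(257.5,160)),"pot":((301,262),(321,144))}
for k,(a,b) in T.items():print(k,tri(a,b))
rk=[(217,211.8),(278.8,213.5),(278.8,237),(217,234.5)]
print("rack top z.036",[r(ray("top",p,.036)) for p in rk])
```

```text
rim (array([ 0.51393483, -0.15417294,  0.1002195 ]), np.float64(1.0946526674837698), np.float64(1.051055022007648))
flange (array([ 0.51428524, -0.15372704,  0.067258  ]), np.float64(0.8317602732349624), np.float64(0.7921092960310044))
dome (array([0.52651463, 0.12573341, 0.09644431]), np.float64(1.2622296072947967), np.float64(1.1332284060346265))
spray axis by green bands: top view bbox of whole, scene grip centre
 scene green mid@.071 [0.5333, 0.1283] top@.085 [0.5262, 0.1226] top@.1 [0.5272, 0.1228]
plug (array([0.52739882, 0.20640595, 0.07619616]), np.float64(1.2813459481354799), np.float64(1.1319392419757297))
plate corners (array([ 0.57491547, -0.07382364,  0.11743763]), np.float64(12.092716422747252), np.float64(10.740999413948702)) (array([ 0.46269445, -0.0786808 ,  0.01121536]), np.float64(0.3265023036728703), np.float64(0.31513411070151515)) (array([ 0.58995974, -0.10192591,  0.01006936]), np.float64(0.6922963746908022), np.float64(0.6042247018537271)) (array([ 0.56595563, -0.22858182,  0.00606359]), np.float64(1.3291800547655115), np.float64(1.2169284551314283))
orange (array([0.56260596, 0.03813482, 0.10627619]), np.float64(0.9948406162406653), np.float64(0.8782483424518405))
pink (array([0.43891155, 0.07524072, 0.10136723]), np.float64(0.7964770675516628), np.float64(0.7803678707788876))
jarcap (array([0.68129745, 0.13267133, 0.10901922]), np.float64(1.4385772083052222), np.float64(1.1091686128040532))
pot (array([ 0.73113307, -0.02311875,  0.08278557]), np.float64(0.7486369209986901), np.float64(0.5663741214165505))
rack top z.036 [[0.5566, 0.2446], [0.556, 0.0823], [0.4951, 0.0799], [0.4975, 0.2413]]
```

Call:
send_rows(commands=[{"delta_pos": [3, 4.3, -0.3]}, {"delta_pos": [3, 4.3, -0.3]}, {"delta_pos": [3, 4.3, -0.3]}, {"delta_pos": [3, 4.3, -0.3]}, {"delta_pos": [3, 4.3, -0.3]}, {"delta_pos": [3, 4.3, -0.3]}, {"delta_pos": [3, 4.3, -0.3]}, {"delta_pos": [3, 4.3, -0.3]}, {"delta_pos": [3, 4.3, -0.3]}, {"delta_pos": [3, 4.3, -0.3]}], grip=-0.32, force=30)

```text
validation failed for argument at $.co...
```

Call:
send_rows(commands=[{"delta_pos": [3, 4.3, -0.3], "yaw": 0}, {"delta_pos": [3, 4.3, -0.3], "yaw": 0}, {"delta_pos": [3, 4.3, -0.3], "yaw": 0}, {"delta_pos": [3, 4.3, -0.3], "yaw": 0}, {"delta_pos": [3, 4.3, -0.3], "yaw": 0}, {"delta_pos": [3, 4.3, -0.3], "yaw": 0}, {"delta_pos": [3, 4.3, -0.3], "yaw": 0}, {"delta_pos": [3, 4.3, -0.3], "yaw": 0}, {"delta_pos": [3, 4.3, -0.3], "yaw": 0}, {"delta_pos": [3, 4.3, -0.3], "yaw": 0}], grip=-0.32, force=30)

```text
t: 1.35
tcp_pos: [0.5088, -0.1488, 0.1964]
tool_rot: [0.987, 0.161, -0.001, -0.002]
force: [0.0, -1.2, -0.3]
finger_gap: 0.658
```

Call:
send_rows(commands=[{"delta_pos": [0.52, -0.62, 0], "yaw": 0}, {"delta_pos": [0, 0, -3.5], "yaw": 0}, {"delta_pos": [0, 0, -3.5], "yaw": 0}, {"delta_pos": [0, 0, 0], "yaw": 0}])

```text
t: 1.85
tcp_pos: [0.5156, -0.1535, 0.1246]
tool_rot: [0.986, 0.165, -0.0, -0.001]
force: [-0.8, 0.3, 0.9]
finger_gap: 0.657
```

Run:
```python
from h import *
print(manip.sense()["tcp_pos"],manip.sense()["force"])
a=manip.snapshot("scene")[90:230,180:370]
cv2.imwrite("pics/c2.png",cv2.resize(a,None,fx=4,fy=4,interpolation=2))
```

```text
[ 0.51563534 -0.15345939  0.12459317] [-0.7724069   0.257636    0.91844548]
```

View pics/c2.png

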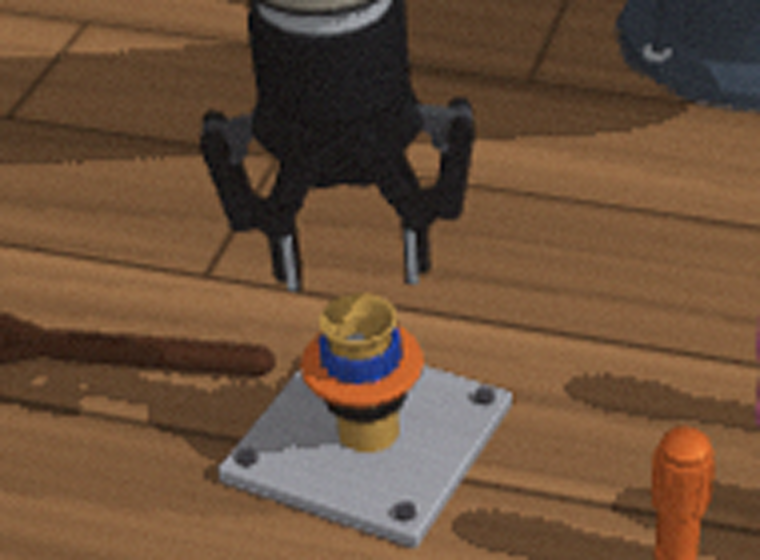

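The crop shows the finger tips at (290,288) and (412,283), astride the mouth rim at (358,320), so they are well centred. Next I go down to just above the flange.

Call:
send_rows(commands=[{"delta_pos": [-0.1, -0.1, -2], "yaw": 0}, {"delta_pos": [0, 0, -1.5], "yaw": 0}, {"delta_pos": [0, 0, -0.5], "yaw": 0}, {"delta_pos": [0, 0, 0], "yaw": 0}])

```text
t: 2.4
tcp_pos: [0.5187, -0.1588, 0.0894]
tool_rot: [0.986, 0.164, 0.005, 0.003]
force: [0.2, -0.7, -0.0]
finger_gap: 0.659
```

Call:
send_rows(commands=[{"delta_pos": [0, 0, -0.3], "yaw": 0}, {"delta_pos": [0, 0, -0.3], "yaw": 0}, {"delta_pos": [0, 0, 0], "yaw": 0}])

```text
t: 2.78
tcp_pos: [0.5195, -0.159, 0.0843]
tool_rot: [0.986, 0.164, 0.006, 0.004]
force: [-0.2, 0.2, 0.2]
finger_gap: 0.661
```

Call:
send_rows(commands=[{"delta_pos": [-0.5, 0.45, 0], "yaw": 0}, {"delta_pos": [0, 0, 0], "yaw": 0}])

```text
t: 3.02
tcp_pos: [0.514, -0.154, 0.0844]
tool_rot: [0.986, 0.164, 0.005, 0.004]
force: [0.0, 0.4, 0.2]
finger_gap: 0.662
```

Call:
send_rows(commands=[{"delta_pos": [0, 0, -0.3], "yaw": 0}, {"delta_pos": [0, 0, -0.3], "yaw": 0}, {"delta_pos": [0, 0, 0], "yaw": 0}])

```text
t: 3.4
tcp_pos: [0.5141, -0.154, 0.0781]
tool_rot: [0.986, 0.164, 0.006, 0.004]
force: [0.1, -0.7, 1.0]
finger_gap: 0.664
```

Call:
send_rows(commands=[{"delta_pos": [0, 0, -0.2], "yaw": 0}, {"delta_pos": [0, 0, 0], "yaw": 0}])

```text
t: 3.65
tcp_pos: [0.5142, -0.1541, 0.0758]
tool_rot: [0.986, 0.164, 0.006, 0.004]
force: [0.5, -0.2, -0.2]
finger_gap: 0.659
```

Call:
send_rows(commands=[{"delta_pos": [0, 0, -0.2], "yaw": 0}, {"delta_pos": [0, 0, 0], "yaw": 0}])

```text
t: 3.9
tcp_pos: [0.5143, -0.1542, 0.0737]
tool_rot: [0.986, 0.164, 0.006, 0.004]
force: [-0.3, 0.9, -1.0]
finger_gap: 0.661
```

Call:
send_rows(commands=[{"delta_pos": [0, 0, -0.15], "yaw": 0}, {"delta_pos": [0, 0, 0], "yaw": 0}])

```text
t: 4.15
tcp_pos: [0.5143, -0.1542, 0.0721]
tool_rot: [0.986, 0.164, 0.006, 0.004]
force: [0.2, -0.2, -0.2]
finger_gap: 0.66
```

Call:
send_rows(commands=[{"delta_pos": [0, 0, -0.15], "yaw": 0}, {"delta_pos": [0, 0, 0], "yaw": 0}])

```text
t: 4.4
tcp_pos: [0.5143, -0.1542, 0.0706]
tool_rot: [0.986, 0.164, 0.006, 0.004]
force: [0.1, -0.3, 0.0]
finger_gap: 0.659
```

Call:
send_rows(commands=[{"delta_pos": [0, 0, -0.15], "yaw": 0}, {"delta_pos": [0, 0, 0], "yaw": 0}])

```text
t: 4.65
tcp_pos: [0.5143, -0.1542, 0.069]
tool_rot: [0.986, 0.164, 0.006, 0.004]
force: [-0.2, -0.6, -0.3]
finger_gap: 0.657
```

Call:
send_rows(commands=[{"delta_pos": [0, 0, -0.15], "yaw": 0}, {"delta_pos": [0, 0, 0], "yaw": 0}])

```text
t: 4.9
tcp_pos: [0.5143, -0.1542, 0.0673]
tool_rot: [0.986, 0.164, 0.006, 0.004]
force: [-0.7, 0.2, 0.7]
finger_gap: 0.661
```

Call:
send_rows(commands=[{"delta_pos": [0, 0, -0.15], "yaw": 0}, {"delta_pos": [0, 0, 0], "yaw": 0}])

```text
t: 5.15
tcp_pos: [0.5146, -0.1543, 0.0661]
tool_rot: [0.986, 0.164, 0.006, 0.004]
force: [-0.0, -0.6, 1.9]
finger_gap: 0.663
```

Call:
send_rows(commands=[{"delta_pos": [0, 0, -0.1], "yaw": 0}, {"delta_pos": [0, 0, 0], "yaw": 0}])

```text
t: 5.4
tcp_pos: [0.5147, -0.1544, 0.0654]
tool_rot: [0.986, 0.164, 0.006, 0.004]
force: [-0.8, -0.0, 1.3]
finger_gap: 0.663
```

Call:
send_rows(commands=[{"delta_pos": [0, 0, -0.1], "yaw": 0}, {"delta_pos": [0, 0, 0], "yaw": 0}])

```text
t: 5.65
tcp_pos: [0.5147, -0.1544, 0.0645]
tool_rot: [0.986, 0.164, 0.006, 0.004]
force: [-0.4, 0.2, 3.0]
finger_gap: 0.661
```

Call:
send_rows(commands=[{"delta_pos": [0, 0, -0.1], "yaw": 0}, {"delta_pos": [0, 0, 0], "yaw": 0}])

```text
t: 5.9
tcp_pos: [0.5148, -0.1544, 0.0636]
tool_rot: [0.986, 0.164, 0.006, 0.004]
force: [-0.7, 0.4, 4.5]
finger_gap: 0.66
```

Call:
send_rows(commands=[{"delta_pos": [0, 0, -0.1], "yaw": 0}, {"delta_pos": [0, 0, 0], "yaw": 0}])

```text
t: 6.15
tcp_pos: [0.515, -0.1544, 0.063]
tool_rot: [0.986, 0.164, 0.007, 0.004]
force: [-0.4, 0.0, 5.2]
finger_gap: 0.657
```

Call:
send_rows(commands=[{"delta_pos": [0, 0, -0.15], "yaw": 0}, {"delta_pos": [0, 0, 0], "yaw": 0}])

```text
t: 6.4
tcp_pos: [0.5153, -0.1545, 0.0623]
tool_rot: [0.986, 0.164, 0.007, 0.004]
force: [-0.7, -0.0, 6.0]
finger_gap: 0.66
```

Call:
send_rows(commands=[{"delta_pos": [0, 0, -0.15], "yaw": 0}, {"delta_pos": [0, 0, 0], "yaw": 0}])

```text
t: 6.65
tcp_pos: [0.5156, -0.1546, 0.0621]
tool_rot: [0.986, 0.164, 0.007, 0.005]
force: [-0.9, -0.2, 8.2]
finger_gap: 0.659
```

Call:
send_rows(commands=[{"delta_pos": [0, 0, -0.15], "yaw": 0}, {"delta_pos": [0, 0, 0], "yaw": 0}])

```text
t: 6.9
tcp_pos: [0.5158, -0.1545, 0.062]
tool_rot: [0.986, 0.164, 0.008, 0.005]
force: [-1.1, 0.5, 7.4]
finger_gap: 0.659
```

Call:
send_rows(commands=[{"delta_pos": [-0.1, 0, -0.25], "yaw": 0}, {"delta_pos": [0, 0, -0.2], "yaw": 0}])

```text
t: 7.15
tcp_pos: [0.5159, -0.1549, 0.0601]
tool_rot: [0.986, 0.164, 0.009, 0.006]
force: [-1.2, 1.0, 16.8]
finger_gap: 0.664
```

Call:
send_rows(commands=[{"delta_pos": [-0.05, 0, -0.28], "yaw": 0}, {"delta_pos": [0, 0, -0.28], "yaw": 0}])

```text
t: 7.4
tcp_pos: [0.5169, -0.1552, 0.0583]
tool_rot: [0.986, 0.163, 0.011, 0.007]
force: [-0.8, 0.5, 6.5]
finger_gap: 0.66
```

Call:
send_rows(commands=[{"delta_pos": [0, 0, 0], "yaw": 0}])

```text
t: 7.52
tcp_pos: [0.5169, -0.1552, 0.0584]
tool_rot: [0.986, 0.163, 0.011, 0.007]
force: [-0.3, -0.4, -0.8]
finger_gap: 0.664
```

Clicked: force peaked at about 17 N, then fell to zero. Now I retreat.

Call:
send_rows(commands=[{"delta_pos": [-0.2, 0.1, 0.3], "yaw": 0}, {"delta_pos": [0, 0, 2], "yaw": 0}, {"delta_pos": [0, 0, 4], "yaw": 0}, {"delta_pos": [0, 0, 4], "yaw": 0}, {"delta_pos": [0, 3, 3], "yaw": 0}, {"delta_pos": [0, 5, 0], "yaw": 0}, {"delta_pos": [0, 5, 0], "yaw": 0}, {"delta_pos": [0, 5, 0], "yaw": 0}, {"delta_pos": [0.2, 5, 0], "yaw": 0}, {"delta_pos": [0.5, 4, 0], "yaw": 0}])

```text
t: 8.78
tcp_pos: [0.5191, 0.1207, 0.1917]
tool_rot: [0.987, 0.16, 0.009, 0.006]
force: [1.3, -0.6, 0.2]
finger_gap: 0.662
```

Run:
```python
from h import *
S=manip.snapshot("scene");T=manip.snapshot("top");s=manip.sense();print(s["tcp_pos"],s["tool_rot"])
b=lambda a:cv2.resize(a,(760,290),interpolation=2)
cv2.imwrite("pics/c3.png",np.vstack([b(S[130:230,190:450]),b(T[180:280,190:450])]))
for nm,im,r in(("s",S,(225,150,320,230)),("t",T,(330,195,410,270))):
    print(nm,"orange",blobs(im,(3,180,120),(15,255,255),r)); print(nm,"blue",blobs(im,(100,120,40),(130,255,255),r))
    print(nm,"brass",blobs(im,(17,110,60),(35,255,255),r))
```

```text
[0.51949988 0.12234548 0.19173049] [0.98679994 0.16155522 0.00991987 0.00523302]
s orange [([270.4, 187.5], [256, 176, 29, 19], 194)]
s blue [([270.2, 183.7], [260, 175, 20, 14], 105)]
s brass [([269.2, 172.3], [260, 163, 19, 20], 287), ([271.8, 198.1], [265, 194, 14, 9], 94)]
t orange [([370.1, 229.6], [358, 218, 27, 26], 231)]
t blue []
t brass [([372.8, 230.1], [364, 222, 18, 18], 188), ([369.5, 242.5], [364, 242, 12, 2], 18)]
```

View pics/c3.png

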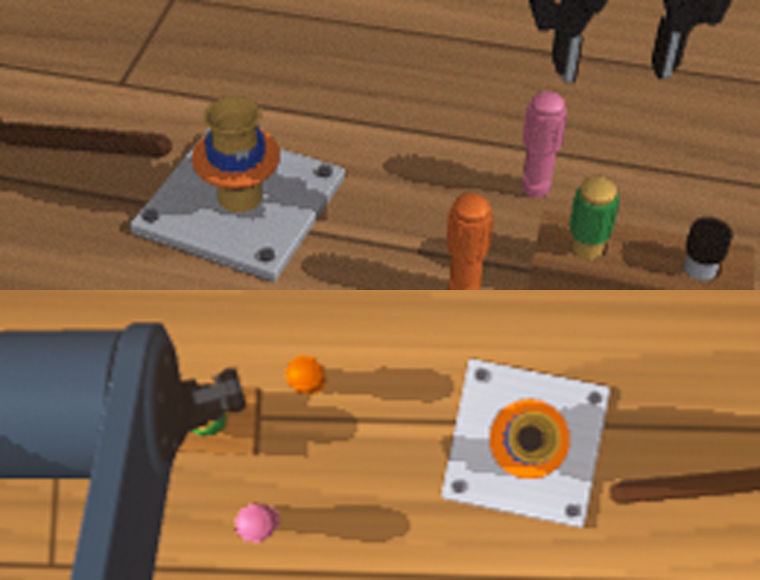

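The picture shows the sleeve back by itself: in the scene view the flange dropped about 3.5 px, roughly 11 mm, with bare brass above the barrel. Green head is at (595,215) in the upper crop, standing free of the plug and decoys.

Call:
send_rows(commands=[{"delta_pos": [0.75, 0.1, 0], "yaw": 0}, {"delta_pos": [0, 0, -3.5], "yaw": 0}, {"delta_pos": [0, 0, -3.5], "yaw": 0}, {"delta_pos": [0, 0, -0.5], "yaw": 0}, {"delta_pos": [0, 0, 0], "yaw": 0}])

```text
t: 9.5
tcp_pos: [0.5303, 0.1191, 0.1154]
tool_rot: [0.987, 0.159, 0.011, 0.006]
force: [-0.1, 0.7, 1.0]
finger_gap: 0.657
```

Run:
```python
from h import *
S=manip.snapshot("scene");s=manip.sense();p=s["tcp_pos"];print(p)
print("tcp px",proj("scene",p),"axis px", proj("scene",[p[0],p[1],.1]),proj("scene",[p[0],p[1],.071]))
cv2.imwrite("pics/c4.png",cv2.resize(S[130:240,340:470],None,fx=5,fy=5,interpolation=2))
```

```text
[0.53040656 0.11910314 0.11569294]
tcp px [391.79269819 188.62468613] axis px [390.79232742 194.09065421] [389.00983338 203.83009868]
```

View pics/c4.png

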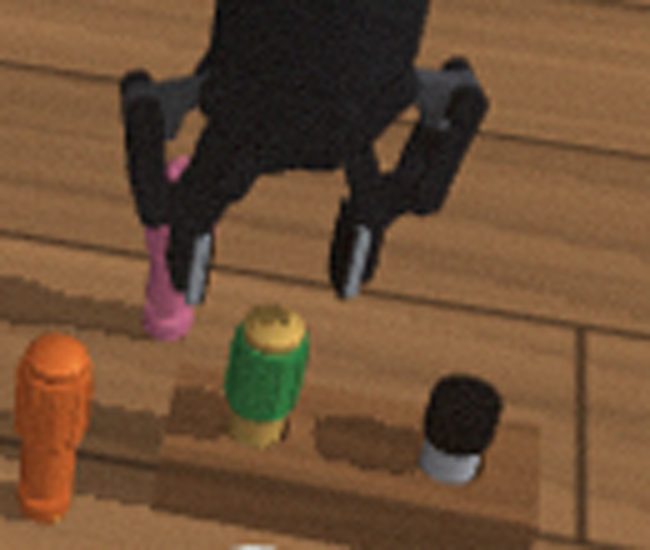

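The crop shows the tips at (196,300) and (350,295), their middle being about 2–4 mm short in y of the dome at (275,325). I correct that while going down.

Call:
send_rows(commands=[{"delta_pos": [-0.35, 0.5, 0], "yaw": 0}, {"delta_pos": [0, 0, -2], "yaw": 0}, {"delta_pos": [0, 0, -2], "yaw": 0}, {"delta_pos": [0, 0, -0.5], "yaw": 0}, {"delta_pos": [0, 0, 0], "yaw": 0}])

```text
t: 10.18
tcp_pos: [0.5303, 0.1251, 0.0756]
tool_rot: [0.987, 0.159, 0.017, 0.007]
force: [-0.4, -0.2, -0.8]
finger_gap: 0.661
```

Call:
send_rows(commands=[{"delta_pos": [-0.4, 0, -0.6], "yaw": 0}, {"delta_pos": [-0.05, 0, -0.8], "yaw": 0}, {"delta_pos": [-0.05, 0, -0.8], "yaw": 0}, {"delta_pos": [0, 0, 0], "yaw": 0}])

```text
t: 10.68
tcp_pos: [0.5257, 0.1253, 0.0539]
tool_rot: [0.987, 0.159, 0.019, 0.007]
force: [-0.0, 0.7, -0.8]
finger_gap: 0.66
```

Call:
send_rows(commands=[{"delta_pos": [0, 0, 0], "yaw": 0}, {"delta_pos": [0, 0, 0], "yaw": 0}, {"delta_pos": [0, 0, 0], "yaw": 0}, {"delta_pos": [0, 0, 0], "yaw": 0}, {"delta_pos": [0, 0, 0], "yaw": 0}], grip=1, force=40)

```text
t: 11.3
tcp_pos: [0.5257, 0.1256, 0.0539]
tool_rot: [0.987, 0.159, 0.019, 0.007]
force: [0.8, 0.4, -1.4]
finger_gap: 0.336
```

Call:
send_rows(commands=[{"delta_pos": [0, 0, 0.8], "yaw": 0}, {"delta_pos": [0, 0, 1.2], "yaw": 0}, {"delta_pos": [0, 0, 1.5], "yaw": 0}, {"delta_pos": [0, 0, 2.5], "yaw": 0}, {"delta_pos": [0, 0, 3], "yaw": 0}, {"delta_pos": [0, 0, 3], "yaw": 0}, {"delta_pos": [0, 0, 2], "yaw": 0}, {"delta_pos": [0, 0, 0], "yaw": 0}])

```text
t: 12.3
tcp_pos: [0.5242, 0.1252, 0.2039]
tool_rot: [0.987, 0.159, 0.02, 0.007]
force: [-0.7, -0.5, -2.5]
finger_gap: 0.341
```

Call:
send_rows(commands=[{"delta_pos": [-0.1, -2, 0], "yaw": 0}, {"delta_pos": [-0.1, -3.5, 0], "yaw": 0}, {"delta_pos": [-0.1, -4, 0], "yaw": 0}, {"delta_pos": [-0.1, -4, 0], "yaw": 0}, {"delta_pos": [-0.1, -4, 0], "yaw": 0}, {"delta_pos": [-0.1, -4, 0], "yaw": 0}, {"delta_pos": [-0.1, -3.5, 0], "yaw": 0}, {"delta_pos": [-0.1, -2, 0], "yaw": 0}, {"delta_pos": [0, 0, 0], "yaw": 0}, {"delta_pos": [0, 0, 0], "yaw": 0}])

```text
t: 13.55
tcp_pos: [0.5075, -0.15, 0.198]
tool_rot: [0.987, 0.16, 0.013, 0.003]
force: [0.1, -0.0, -3.5]
finger_gap: 0.34
```

Call:
send_rows(commands=[{"delta_pos": [0.6, -0.4, -0.5], "yaw": 0}, {"delta_pos": [0, 0, -1.3], "yaw": 0}, {"delta_pos": [0, 0, -1.2], "yaw": 0}, {"delta_pos": [0, 0, 0], "yaw": 0}, {"delta_pos": [0, 0, 0], "yaw": 0}])

```text
t: 14.18
tcp_pos: [0.5132, -0.1509, 0.1648]
tool_rot: [0.987, 0.162, 0.012, 0.002]
force: [0.1, -0.1, -2.1]
finger_gap: 0.338
```

Run:
```python
from h import *
S=manip.snapshot("scene");T=manip.snapshot("top");s=manip.sense();print(s["tcp_pos"],s["tool_rot"])
cv2.imwrite("pics/c5.png",cv2.resize(S[90:230,200:340],None,fx=4.2,fy=4.2,interpolation=2))
print(ray("top",(373,231),.1),ray("scene",(269.6,168.9),.1),ray("top",(371.5,231.5),.067),ray("scene",(270.6,180),.067))
p=s["tcp_pos"];print("tip px",proj("scene",[p[0],p[1],p[2]-.054]))
```

```text
[ 0.51323404 -0.15097236  0.16501423] [0.9867087  0.16201781 0.01231993 0.00209468]
[ 0.51469572 -0.15662428] [ 0.51324966 -0.15185762] [ 0.51439316 -0.15614929] [ 0.51366106 -0.15195931]
tip px [269.60518144 165.16367377]
```

View pics/c5.png

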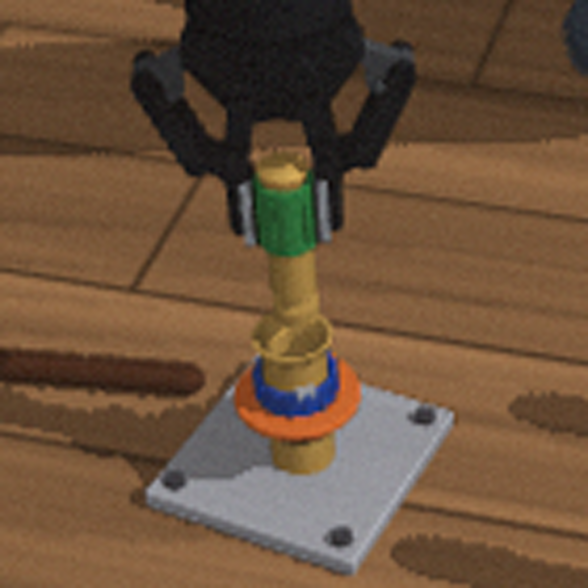

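The crop shows the nipple above the mouth, tip about (298,318) against the coupler axis at (291,322), so roughly 3 mm too far in +y. I correct that and lower slowly.

Call:
send_rows(commands=[{"delta_pos": [0.1, -0.35, -0.3], "yaw": 0}, {"delta_pos": [0, 0, -0.6], "yaw": 0}, {"delta_pos": [0, 0, -0.4], "yaw": 0}, {"delta_pos": [0, 0, 0], "yaw": 0}])

```text
t: 14.78
tcp_pos: [0.5147, -0.1552, 0.1518]
tool_rot: [0.987, 0.162, 0.013, 0.003]
force: [0.2, -0.0, -2.4]
finger_gap: 0.338
```

Call:
send_rows(commands=[{"delta_pos": [0, 0, -0.4], "yaw": 0}, {"delta_pos": [0, 0, -0.3], "yaw": 0}, {"delta_pos": [0, 0, 0], "yaw": 0}])

```text
t: 15.15
tcp_pos: [0.5147, -0.1552, 0.1443]
tool_rot: [0.987, 0.162, 0.013, 0.003]
force: [0.2, -0.0, -1.9]
finger_gap: 0.339
```

Call:
send_rows(commands=[{"delta_pos": [0, 0, -0.3], "yaw": 0}, {"delta_pos": [0, 0, -0.3], "yaw": 0}, {"delta_pos": [0, 0, 0], "yaw": 0}])

```text
t: 15.52
tcp_pos: [0.5148, -0.1552, 0.138]
tool_rot: [0.987, 0.162, 0.013, 0.003]
force: [0.3, 0.2, -2.8]
finger_gap: 0.339
```

Call:
send_rows(commands=[{"delta_pos": [0, 0, -0.3], "yaw": 0}, {"delta_pos": [0, 0, -0.2], "yaw": 0}, {"delta_pos": [0, 0, 0], "yaw": 0}])

```text
t: 15.9
tcp_pos: [0.5149, -0.1552, 0.1327]
tool_rot: [0.987, 0.162, 0.013, 0.003]
force: [-0.3, 0.1, -2.5]
finger_gap: 0.342
```

Call:
send_rows(commands=[{"delta_pos": [0, 0, -0.3], "yaw": 0}, {"delta_pos": [0, 0, -0.2], "yaw": 0}, {"delta_pos": [0, 0, 0], "yaw": 0}])

```text
t: 16.27
tcp_pos: [0.5149, -0.1553, 0.1273]
tool_rot: [0.987, 0.162, 0.013, 0.003]
force: [0.2, -0.4, -2.6]
finger_gap: 0.339
```

Call:
send_rows(commands=[{"delta_pos": [0, 0, -0.2], "yaw": 0}, {"delta_pos": [0, 0, 0], "yaw": 0}])

```text
t: 16.52
tcp_pos: [0.5149, -0.1553, 0.1252]
tool_rot: [0.987, 0.162, 0.013, 0.003]
force: [-0.2, 0.4, -2.8]
finger_gap: 0.34
```

Call:
send_rows(commands=[{"delta_pos": [0, 0, -0.2], "yaw": 0}, {"delta_pos": [0, 0, 0], "yaw": 0}])

```text
t: 16.77
tcp_pos: [0.515, -0.1553, 0.1232]
tool_rot: [0.987, 0.162, 0.013, 0.003]
force: [0.1, 0.2, -3.2]
finger_gap: 0.337
```

Call:
send_rows(commands=[{"delta_pos": [0, 0, -0.2], "yaw": 0}, {"delta_pos": [0, 0, 0], "yaw": 0}])

```text
t: 17.02
tcp_pos: [0.515, -0.1553, 0.121]
tool_rot: [0.987, 0.162, 0.013, 0.003]
force: [0.3, 0.7, -3.5]
finger_gap: 0.338
```

Call:
send_rows(commands=[{"delta_pos": [0, 0, -0.15], "yaw": 0}, {"delta_pos": [0, 0, 0], "yaw": 0}])

```text
t: 17.27
tcp_pos: [0.515, -0.1553, 0.1194]
tool_rot: [0.987, 0.162, 0.013, 0.003]
force: [0.8, -0.0, -2.7]
finger_gap: 0.339
```

Call:
send_rows(commands=[{"delta_pos": [0, 0, -0.15], "yaw": 0}, {"delta_pos": [0, 0, 0], "yaw": 0}])

```text
t: 17.52
tcp_pos: [0.5155, -0.1556, 0.1184]
tool_rot: [0.987, 0.162, 0.014, 0.003]
force: [-0.3, 0.1, -2.8]
finger_gap: 0.341
```

Call:
send_rows(commands=[{"delta_pos": [0, 0, -0.15], "yaw": 0}, {"delta_pos": [0, 0, 0], "yaw": 0}])

```text
t: 17.77
tcp_pos: [0.516, -0.1558, 0.1177]
tool_rot: [0.987, 0.162, 0.015, 0.004]
force: [-0.4, -1.0, 2.9]
finger_gap: 0.342
```

Call:
send_rows(commands=[{"delta_pos": [0, 0, -0.15], "yaw": 0}, {"delta_pos": [0, 0, 0], "yaw": 0}])

```text
t: 18.02
tcp_pos: [0.5161, -0.1558, 0.1167]
tool_rot: [0.987, 0.162, 0.015, 0.004]
force: [-0.9, 0.2, 2.8]
finger_gap: 0.34
```

Call:
send_rows(commands=[{"delta_pos": [-0.1, 0, -0.2], "yaw": 0}, {"delta_pos": [0, 0, -0.1], "yaw": 0}], force=80)

```text
t: 18.27
tcp_pos: [0.5159, -0.1561, 0.1144]
tool_rot: [0.987, 0.162, 0.016, 0.004]
force: [-0.5, 1.2, 6.3]
finger_gap: 0.336
```

Call:
send_rows(commands=[{"delta_pos": [-0.05, 0, -0.2], "yaw": 0}, {"delta_pos": [0, 0, -0.15], "yaw": 0}])

```text
t: 18.52
tcp_pos: [0.5165, -0.1565, 0.1123]
tool_rot: [0.987, 0.162, 0.017, 0.005]
force: [-1.3, 2.6, 7.3]
finger_gap: 0.331
```

Call:
send_rows(commands=[{"delta_pos": [-0.05, 0, -0.2], "yaw": 0}, {"delta_pos": [0, 0, -0.2], "yaw": 0}])

```text
t: 18.77
tcp_pos: [0.5166, -0.1566, 0.1098]
tool_rot: [0.987, 0.162, 0.018, 0.006]
force: [-0.6, 1.3, 12.7]
finger_gap: 0.332
```

Call:
send_rows(commands=[{"delta_pos": [0, 0, 0], "yaw": 0}])

```text
t: 18.9
tcp_pos: [0.5168, -0.1566, 0.1105]
tool_rot: [0.987, 0.162, 0.018, 0.006]
force: [-2.0, 2.0, 7.6]
finger_gap: 0.333
```

Run:
```python
from h import *
S=manip.snapshot("scene");s=manip.sense();print(s["tcp_pos"],s["force"])
r=(225,150,320,230)
print("orange",blobs(S,(3,180,120),(15,255,255),r)); print("blue",blobs(S,(100,120,40),(130,255,255),r))
cv2.imwrite("pics/c6.png",cv2.resize(S[100:220,210:330],None,fx=4.5,fy=4.5,interpolation=2))
```

```text
[ 0.51674338 -0.15651919  0.11053437] [-0.93734523  0.97796415  8.67042892]
orange [([269.9, 184.6], [255, 172, 30, 20], 211)]
blue [([269.1, 181.1], [259, 173, 20, 14], 114)]
```

View pics/c6.png

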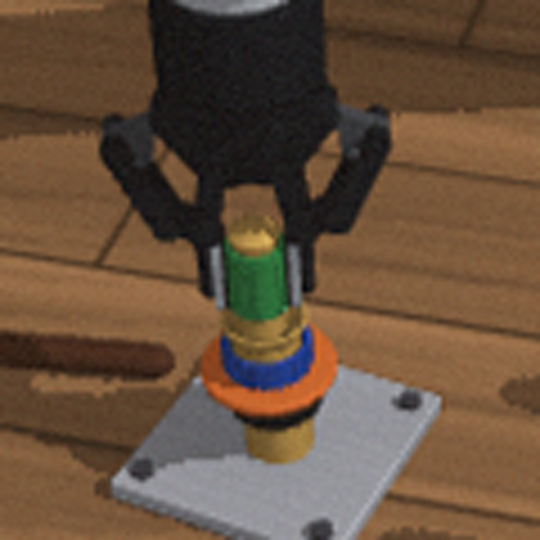

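The flange is back up at scene row 184.6 (184.0 forward, 187.5 back) and the black gap under it is visible again, so the sleeve has sprung forward. I ease off and release.

Call:
send_rows(commands=[{"delta_pos": [-0.1, 0.1, 0.2], "yaw": 0}, {"delta_pos": [0, 0, 0], "yaw": 0}, {"delta_pos": [0, 0, 0], "yaw": 0}])

```text
t: 19.32
tcp_pos: [0.516, -0.1557, 0.1137]
tool_rot: [0.987, 0.162, 0.019, 0.006]
force: [-0.6, -0.9, 5.7]
finger_gap: 0.334
```

Call:
send_rows(commands=[{"delta_pos": [-0.05, 0.05, 0.15], "yaw": 0}, {"delta_pos": [0, 0, 0], "yaw": 0}, {"delta_pos": [0, 0, 0], "yaw": 0}])

```text
t: 19.7
tcp_pos: [0.515, -0.1551, 0.1143]
tool_rot: [0.987, 0.162, 0.018, 0.006]
force: [-1.0, 0.3, 2.9]
finger_gap: 0.331
```

Call:
send_rows(commands=[{"delta_pos": [-0.05, 0, 0.25], "yaw": 0}, {"delta_pos": [0, 0, 0.1], "yaw": 0}])

```text
t: 19.95
tcp_pos: [0.5127, -0.1542, 0.1148]
tool_rot: [0.987, 0.162, 0.016, 0.004]
force: [2.0, -2.1, -11.7]
finger_gap: 0.332
```

Call:
send_rows(commands=[{"delta_pos": [0, 0, 0.2], "yaw": 0}, {"delta_pos": [0, 0, 0.2], "yaw": 0}])

```text
t: 20.2
tcp_pos: [0.5109, -0.1534, 0.1152]
tool_rot: [0.987, 0.161, 0.014, 0.003]
force: [2.6, -2.3, -27.5]
finger_gap: 0.33
```

Locked: it held against a 25 N pull. I ease back and open.

Call:
send_rows(commands=[{"delta_pos": [0.3, -0.1, 0], "yaw": 0}, {"delta_pos": [0, 0, -0.05], "yaw": 0}, {"delta_pos": [0, 0, 0], "yaw": 0}], force=20)

```text
t: 20.58
tcp_pos: [0.5141, -0.1545, 0.1149]
tool_rot: [0.987, 0.162, 0.014, 0.003]
force: [1.0, -0.7, -15.0]
finger_gap: 0.329
```

Call:
send_rows(commands=[{"delta_pos": [0, 0, 0], "yaw": 0}, {"delta_pos": [0, 0, 0], "yaw": 0}, {"delta_pos": [0, 0, 0], "yaw": 0}, {"delta_pos": [0, 0, 0], "yaw": 0}], grip=-0.4)

```text
t: 21.08
tcp_pos: [0.5174, -0.1561, 0.1204]
tool_rot: [0.987, 0.162, 0.018, 0.006]
force: [-0.6, -0.3, -0.6]
finger_gap: 0.7
```

Call:
send_rows(commands=[{"delta_pos": [0, 0, 1], "yaw": 0}, {"delta_pos": [0, 0, 3], "yaw": 0}, {"delta_pos": [0, 0, 4], "yaw": 0}, {"delta_pos": [0, 0, 4], "yaw": 0}, {"delta_pos": [0, -4, 0], "yaw": 0}, {"delta_pos": [0, -5, 0], "yaw": 0}, {"delta_pos": [0, -5, 0], "yaw": 0}, {"delta_pos": [0, -3, 0], "yaw": 0}, {"delta_pos": [0, 0, 0], "yaw": 0}, {"delta_pos": [0, 0, 0], "yaw": 0}])

```text
t: 22.32
tcp_pos: [0.5169, -0.3296, 0.2518]
tool_rot: [0.986, 0.163, 0.021, 0.008]
force: [1.0, -0.1, -1.2]
finger_gap: 0.696
```

Run:
```python
from h import *
S=manip.snapshot("scene");T=manip.snapshot("top");s=manip.sense();print(s["tcp_pos"],s["force"])
r=(225,130,320,230)
print("orange",blobs(S,(3,180,120),(15,255,255),r)); print("blue",blobs(S,(100,120,40),(130,255,255),r)); print("green",blobs(S,(38,70,30),(90,255,255),r),blobs(T,(38,70,30),(90,255,255),(330,195,410,270)))
b=lambda a:cv2.resize(a,(520,290),interpolation=2)
cv2.imwrite("pics/c7.png",np.vstack([b(S[110:310,150:500]),b(T[110:310,190:540])]))
```

```text
[ 0.51714117 -0.3292352   0.25184875] [0.31801092 0.46616032 0.38458327]
orange [([270.7, 184.0], [256, 172, 30, 20], 203)]
blue [([269.8, 180.3], [260, 173, 20, 13], 115)]
green [([267.5, 160.3], [260, 150, 16, 19], 217)] [([371.4, 230.3], [367, 223, 14, 14], 47)]
```

View pics/c7.png

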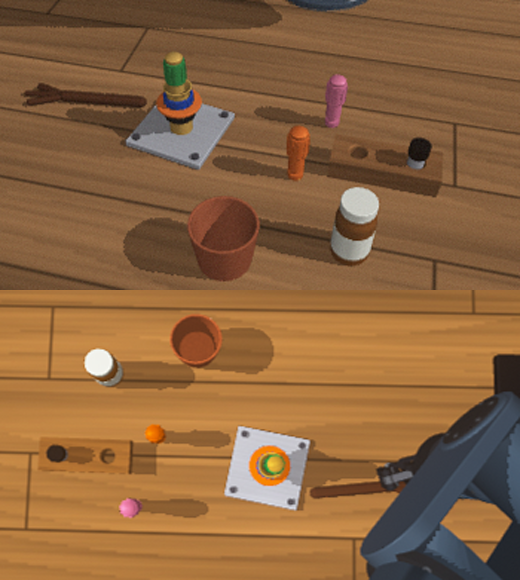

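The picture shows the head upright in the coupler. Flange (270.7,184.0) and barrel (269.8,180.3) are exactly at their forward rows, the other items are unmoved, and the arm is clear at z = 0.25.

```bash
python3 -c "
from station import manip
print(manip.sign_off())"
```

```text
the job is handed in; nothing more can be done
None
```

The green spray head is locked upright in the coupler, and I handed the job in at about 22 s of the 59 s allowed; `sign_off()` gives no verdict.

- **Sleeve back:** I pushed the ledge down with the fingers astride the barrel. Force read up to 17 N, then fell to zero as it clicked. A picture taken with the arm away showed the sleeve staying back by itself.
- **Head pressed in:** I took the head from the rack, lowered it by feel and pressed it on the valve. The highest reading was 12.7 N, about 15 N with the head's weight, when the sleeve sprang forward. It then held against a 25 N upward pull.
- **Last checks:** After letting go, flange and barrel are back at the same image rows as at the start (184.0 and 180.3). The head looks upright over the plate. By eye, the plug, pot, jar and rootstock have not moved, and the arm is clear of everything.
- **Disagreements:**
  - The two cameras differed by 4 to 5 mm in y, so I used their mean and corrected by close looks.
  - The press travel, about 8 mm at the tool, was more than expected from the valve and mount together. I put this down to slip or a late contact reading.
  - The tool leaned up to about 0.04 rad along the way.
- **Not measured:** I could not read the mount's squash. From the forces it was about 2 mm at most, within the 3.5 mm limit.

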